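# Tare the balance with the crucible

### The job

Tare the balance that the crucible stands on: with the fingertips press its round tare key lightly all the way down, hold it down for about a second, then let it come up and withdraw the hand to well above the balance. Do not press any other key, lift nothing, and leave the crucible, the things on the other balances and the small things on the bench where they are.

Things in the scene. Friction and masses are not known exactly. Their poses are not given: they have to be found in the camera images.
- crucible: white porcelain crucible, open cup 45 mm across and 34 mm high, standing loose on the pan of one of the three balances; origin at the centre of its underside, z up
- small_beaker: small clear glass beaker, 54 mm across and 71 mm high, standing loose on the pan of another balance; origin at the centre of its underside, z up
- stopper: red-brown rubber stopper, 28 mm across and 24 mm high, standing loose on the pan of the remaining balance; origin at the centre of its underside, z up
- balance_a: one of three alike compact white balances, 160 mm deep (x), 120 wide (y), fixed; carries the crucible. Origin: centre of its underside; x to its back, y to its left seen from the robot. Round steel pan, 90 mm across, centred at x = +28 mm, top 37 mm above the bench. Front strip with two keys 22 mm above the bench, flat display between them; raised part begins at x = -22 mm
- tare_a_top (a point): centre of the top face of the round tare key (22 mm across, black) on the balance with the crucible: at the right of its front strip, x = -58 mm, y = -32 mm in the balance's frame, 29.5 mm above the bench when up, standing 7 mm proud of the strip. Axes as the balance's
- tare_a (a joint): travel of that round tare key: 0 up, 0.005 m fully down; it moves straight down. Springy: starts to move at 1 N, fully down at about 4.6 N, comes up by itself
- power_a_top (a point): centre of the top face of the oblong power key (24 mm deep in x, 11 mm wide in y, black) on the balance with the crucible: at the left of its front strip, x = -58 mm, y = +32 mm in the balance's frame, 64 mm from the tare key; same height and spring as the tare key
- power_a (a joint): travel of that oblong power key: 0 up, 0.005 m fully down
- balance_b: one of three alike compact white balances, 160 mm deep (x), 120 wide (y), fixed; carries the small beaker. Origin: centre of its underside; x to its back, y to its left seen from the robot. Round steel pan, 90 mm across, centred at x = +28 mm, top 37 mm above the bench. Front strip with two keys 22 mm above the bench, flat display between them; raised part begins at x = -22 mm
- tare_b_top (a point): centre of the top face of the round tare key (22 mm across, black) on the balance with the small beaker: at the right of its front strip, x = -58 mm, y = -32 mm in the balance's frame, 29.5 mm above the bench when up, standing 7 mm proud of the strip. Axes as the balance's
- tare_b (a joint): travel of that round tare key: 0 up, 0.005 m fully down; it moves straight down. Springy: starts to move at 1 N, fully down at about 4.6 N, comes up by itself
- power_b_top (a point): centre of the top face of the oblong power key (24 mm deep in x, 11 mm wide in y, black) on the balance with the small beaker: at the left of its front strip, x = -58 mm, y = +32 mm in the balance's frame, 64 mm from the tare key; same height and spring as the tare key
- power_b (a joint): travel of that oblong power key: 0 up, 0.005 m fully down
- balance_c: one of three alike compact white balances, 160 mm deep (x), 120 wide (y), fixed; carries the rubber stopper. Origin: centre of its underside; x to its back, y to its left seen from the robot. Round steel pan, 90 mm across, centred at x = +28 mm, top 37 mm above the bench. Front strip with two keys 22 mm above the bench, flat display between them; raised part begins at x = -22 mm
- tare_c_top (a point): centre of the top face of the round tare key (22 mm across, black) on the balance with the rubber stopper: at the right of its front strip, x = -58 mm, y = -32 mm in the balance's frame, 29.5 mm above the bench when up, standing 7 mm proud of the strip. Axes as the balance's
- tare_c (a joint): travel of that round tare key: 0 up, 0.005 m fully down; it moves straight down. Springy: starts to move at 1 N, fully down at about 4.6 N, comes up by itself
- power_c_top (a point): centre of the top face of the oblong power key (24 mm deep in x, 11 mm wide in y, black) on the balance with the rubber stopper: at the left of its front strip, x = -58 mm, y = +32 mm in the balance's frame, 64 mm from the tare key; same height and spring as the tare key
- power_c (a joint): travel of that oblong power key: 0 up, 0.005 m fully down
- cap_1: blue ribbed screw cap, 43 mm across, 22 mm high, loose at the left of the bench; origin under its centre
- cap_2: another blue screw cap, 43 mm across, 22 mm high, loose at the left of the bench; origin under its centre
- timer: small square bench timer lying flat, 62 x 62 x 18 mm, loose at the front right of the bench; origin under its centre
Things that resemble listed ones, but are neither listed nor needed, are in the scene too. Of the things that look like the crucible, the largest one is meant.

How it is judged (in metres and radians):
On the way:
1. the round tare key of the crucible's balance is pressed down by the fingers (over 3.5 of its 5 mm) and kept down for 0.8 s (value of joint tare_a above 0.0035 m and contact force between the fingers and balance_a above 0.5 N), for 0.8 s.
At the end, for the whole second after the job is handed in: all keys are up again (less than 1 mm of travel); crucible, small beaker and stopper stand at rest and upright within 8 mm of where they stood, caps and timer within 15 mm; the TCP is more than 100 mm above the top of the pressed key (value of joint each of tare_a, tare_b, tare_c, power_a, power_b, power_c below 0.001 m and distance of each of crucible, small_beaker, stopper from where it was at the start of the episode below 0.008 m and distance of each of cap_1, cap_2, timer from where it was at the start of the episode below 0.015 m and linear speed of each of crucible, small_beaker, stopper below 0.02 m/s and angle between each of crucible, small_beaker, stopper's own z axis and vertical below 0.15 rad and z of the grasp point in the frame of tare_a_top above 0.1 m); the robot touches nothing.
It fails at once if another key (an oblong power key, or a tare key of another balance) is pressed more than 2 mm (value of joint any of tare_b, tare_c, power_a, power_b, power_c above 0.002 m).
It fails at once if the fingers press on the crucible's balance with more than 20 N (contact force between the fingers and balance_a above 20 N).
It fails at once if the crucible, small beaker or stopper is lifted or moved more than 8 mm (distance of any of crucible, small_beaker, stopper from where it was at the start of the episode above 0.008 m).
It fails at once if a cap or the timer is moved more than 15 mm (distance of any of cap_1, cap_2, timer from where it was at the start of the episode above 0.015 m).
It also fails if it takes over 32 s, if anything falls off the work surface, if the arm or the gripper's body presses on something with over 40 N, if the wrist force passes 120 N, or if a joint passes its speed limit or range.

### The arm

A 6-joint arm with a two-finger parallel gripper is mounted at the origin on a cart in front of the work surface, level with it; the furniture and walls round the work are solid. World frame = base frame: x ahead of the robot, y to its left, z up, the work surface at z = 0. Lengths are in mm, angles in rad, forces in N, time in s.
With the tool pointing down it reaches from about 300 to 775 mm from the base axis. Payload 14.6 kg.
Tool frame: the origin (TCP) lies between the finger pads, 19 mm behind the fingertips; this is the grasp point; z points along the fingers, y is the line along which they close (so a half turn about z gives the same grasp; the last joint's range is limited). The gripper opens to 94 mm and grips with 3 to 60 N. Pads are 16 mm wide; open, the fingers measure 119 mm over their backs; the gripper's body (75 mm by 177 mm) begins 78 mm behind the grasp point.
Start: joints at [1.225, 0.3, 1.521, -0, 1.321, -0.067], TCP at [151.359, 528.753, 224.246] pointing down, gripper open.
Joint ranges: [-3.03, 3.03], [-0.79, 2.21], [0.23, 2.52], [-1.04, 4.18], [0, 3.07], [-2.55, 2.55]. Speed limits (rad/s): [2.22, 2.22, 2.57, 3.14, 3.14, 3.14].

### API

Orientations are given as [roll, pitch, yaw] about the fixed x, y, z axes, in that order (R = Rz(yaw) Ry(pitch) Rx(roll)).
In Python, from cell import manip gives the robot as it stands.
- The arm moves only by the tool jog_arm, never from a script. Its argument "rows" is one flat list of numbers, 7 for each row, row after row: the shift along the world's x, y, z in cm, then the turn, a rotation vector about the world's x, y, z in rad, then the closure, from 0 (fully open) to 1 (shut). In form: [dx, dy, dz, rx, ry, rz, fingers, dx, dy, dz, rx, ry, rz, fingers, ...]. A call has 1 to 20 rows; each row shifts and turns the commanded pose from where the row before left it; what a row does not reach is not made up. A row lasts 1/12 s, in which the tool goes at most 41.7 mm and 7.16 degrees, less where a joint would pass 70% of its speed; a pose out of reach is approached as far as the arm can. A call with a gripper value outside its range is refused whole. The fingers move at their own pace and stop on an object; "newtons" is the grip in N (left out, the last holds). Time passes only in rows, so rows that do not move let the fingers close. It gives the time, the measured TCP pose, the force, the opening and the grip force at its end, in the units of the state.
- manip.read_state(): the state, without advancing time (a new reading comes with each control period).
- manip.camera(name): name is "scene" or "top" or "wrist"; returns (picture, depth): 420x560x3 uint8, blue, green, red; 420x560 float32, mm along the optical axis (not along the pixel's ray), 0 where there is no reading.
- manip.camera_model(name): a dict with "K" (3x3 intrinsics, pixels), "R" (3x3) and "t" (3): a world point X has camera coordinates R X + t. Camera axes: x right, y down, z forward; pixel columns grow to the right and rows downward; lengths in mm; the calibration is good to about 2 mm. A picture is of the moment at which its call begins: read the wrist's pose just before it. camera_model takes no time and is no camera call; for the wrist camera it gives the pose at the moment of the call.
- manip.sign_off(): hands the job in; it is judged then, once.
The state is a dict: "clock": time; "joints": joint angles; "qd": joint speeds; "effort": joint torques, N m; "eef_pos": TCP position; "eef_rot": TCP orientation; "wrist_force": force on the tool from outside, world axes, zero at the start; "moment": the same for the moment, N m; "finger_gap": finger opening in mm; "finger_force": force on a finger pad.
Only numpy, scipy, OpenCV 4.12 (cv2) and the standard library are available. Lean on these libraries where they do the work, as an engineer would, in place of code of your own. Each camera call takes 0.05 s, during which the arm holds its last target. There are 200 camera calls.

## Working session

There is one attempt and no reset: what is moved stays moved. The work goes in short steps, Python scripts to look and compute and a tool call to move; the robot and the scene stay as the last step left them, time stands still between calls to the robot, and variables do not carry over. Pictures are saved under pics/ and viewed, at most 10 in all, crops included, and the job is handed in when it is done.

Besides the shell and the picture viewer there is one more tool, called after "Request:" as name(argument=value, ...) on one line, values as JSON. jog_arm: Moves the arm, as the interface text tells. Its arguments: {"type":"object","properties":{"rows":{"type":"array"},"newtons":{"type":"number"}},"required":["rows"]}

```bash
mkdir -p pics
python3 - <<'E'
from cell import manip
import cv2,numpy as np
for n in("top","scene"):
    p,d=manip.camera(n); cv2.imwrite(f"pics/{n}1.png",p); np.savez(f"{n}1.npz",p=p,d=d,**manip.camera_model(n))
s=manip.read_state();print(s)
E
```

```text
{'clock': 0.1, 'joints': array([ 1.22542437e+00,  3.00440365e-01,  1.52144900e+00, -1.33741877e-05,
        1.32071441e+00, -6.65927956e-02]), 'qd': array([-1.06100495e-03, -2.30486531e-03, -4.02333220e-04,  4.18329120e-04,
       -1.55284024e-04, -5.09909167e-05]), 'effort': array([ 1.42714485e-03, -5.32641685e+01, -3.53278327e+01,  7.09610875e-02,
        2.35478691e-02, -6.90165109e-06]), 'eef_pos': array([151.28710173, 528.58372414, 223.7590569 ]), 'eef_rot': array([-3.14058291e+00, -5.43576266e-05,  2.86281678e+00]), 'wrist_force': array([ 0.33961118, -0.31306941, -0.48977543]), 'moment': array([ 0.00684143,  0.01438835, -0.00077921]), 'finger_force': 0.0, 'finger_gap': 93.98309120974466}
```

View pics/top1.png

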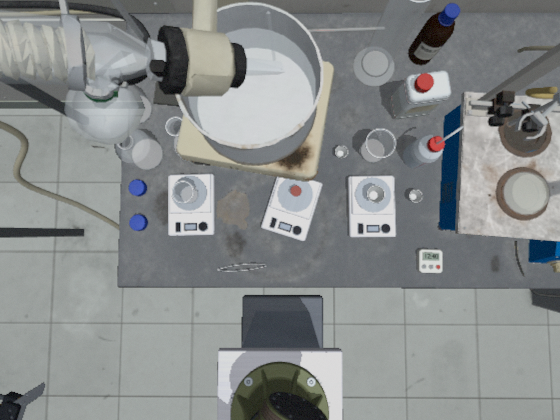

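View pics/scene1.png

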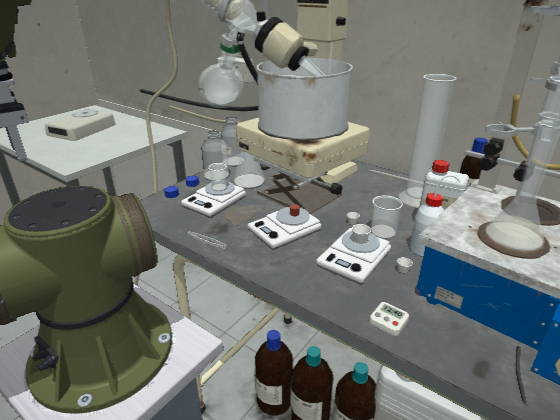

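The top view shows the crucible on the right-hand balance (pan near 373,193), with its tare key near (389,229) and its power key near (355,229). The left balance has the beaker and the middle one the stopper. The timer is at (430,260).

Run:
```python
import cv2,numpy as np
z=np.load("top1.npz");K,R,t=z["K"],z["R"],z["t"];p,d=z["p"],z["d"]
def w(u,v,zz=None):
    r=R.T@np.linalg.inv(K)@[u,v,1];c=-R.T@t
    return c+r*((zz-c[2])/r[2] if zz is not None else d[int(round(v)),int(round(u))])
g=p.max(2)
m=np.zeros_like(g);m[215:240,345:400]=(g[215:240,345:400]<70)
n,l,s,c=cv2.connectedComponentsWithStats(m)
for i in range(1,n):
    if s[i,4]>8: print(s[i],c[i],w(*c[i],29.5).round(1),w(*c[i]).round(1))
# body outline
b=np.zeros_like(g);b[170:245,335:405]=(p[170:245,335:405].min(2)>170)
b=cv2.morphologyEx(b,cv2.MORPH_CLOSE,np.ones((9,9)))
k=max(cv2.findContours(b,0,1)[0],key=cv2.contourArea);q=cv2.boxPoints(cv2.minAreaRect(k))
print([w(*a,22).round(0).tolist() for a in q])
print('crucible',w(374,194).round(1))
cv2.imwrite("pics/crop1.png",cv2.resize(p[165:280,325:460],None,fx=5,fy=5,interpolation=2))
```

```text
[359 224   4   9  29] [360.13793103 228.17241379] [ 462.1 -204.8   29.5] [ 462.1 -205.3   26.9]
[382 225   8   7  44] [385.25       227.84090909] [ 463.1 -268.7   29.5] [ 463.1 -269.3   27.2]
[[597.0, -179.0, 22.0], [597.0, -298.0, 22.0], [442.0, -295.0, 22.0], [442.0, -177.0, 22.0]]
crucible [ 548.4 -238.7   41.5]
```

View pics/crop1.png

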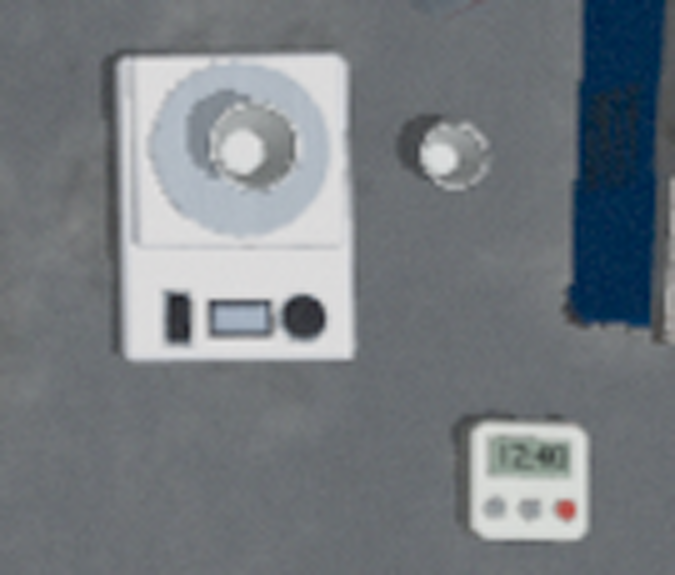

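The keys are 64 mm apart, matching the spec, with the tare key at about (463, -269). I'll travel there at height with the fingers closing.

Request:
jog_arm(rows=[1,-2.6,0,0,0,0,1,1,-2.6,0,0,0,0,1,1,-2.6,0,0,0,0,1,1,-2.6,0,0,0,0,1,1,-2.6,0,0,0,0,1,1,-2.6,0,0,0,0,1,1,-2.6,0,0,0,0,1,1,-2.6,0,0,0,0,1,1,-2.6,0,0,0,0,1,1,-2.6,0,0,0,0,1,1,-2.6,0,0,0,0,1,1,-2.6,0,0,0,0,1,1,-2.6,0,0,0,0,1,1,-2.6,0,0,0,0,1,1,-2.6,0,0,0,0,1,1,-2.6,0,0,0,0,1,1,-2.6,0,0,0,0,1,1,-2.6,0,0,0,0,1,1,-2.6,0,0,0,0,1,1,-2.6,0,0,0,0,1], newtons=10)

```text
clock: 1.77
eef_pos: [351.5, 7.3, 224.2]
eef_rot: [3.142, 0.0, 2.863]
wrist_force: [0.6, 1.6, 0.1]
finger_gap: 0.5
finger_force: 0.0
```

Request:
jog_arm(rows=[0.93,-2.3,0,0,0,0,1,0.93,-2.3,0,0,0,0,1,0.93,-2.3,0,0,0,0,1,0.93,-2.3,0,0,0,0,1,0.93,-2.3,0,0,0,0,1,0.93,-2.3,0,0,0,0,1,0.93,-2.3,0,0,0,0,1,0.93,-2.3,0,0,0,0,1,0.93,-2.3,0,0,0,0,1,0.93,-2.3,0,0,0,0,1,0.93,-2.3,0,0,0,0,1,0.93,-2.3,0,0,0,0,1,0,0,-3,0,0,0,1,0,0,-3,0,0,0,1,0,0,-2,0,0,0,1,0,0,0,0,0,0,1,0,0,0,0,0,0,1])

```text
clock: 3.18
eef_pos: [462.8, -267.1, 144.1]
eef_rot: [3.141, -0.002, 2.863]
wrist_force: [-0.5, -0.1, 1.1]
finger_gap: 0.6
finger_force: 0.0
```

Run:
```python
from cell import manip
import cv2,numpy as np
M=manip.camera_model("wrist");p,d=manip.camera("wrist");s=manip.read_state()
print(s["clock"],s["eef_pos"].round(1),s["wrist_force"].round(2))
K,R,t=M["K"],M["R"],M["t"]
for X in([463,-269,29.5],[462,-205,29.5],s["eef_pos"]-[0,0,19]):
    q=K@(R@np.array(X)+t);q=q[:2]/q[2];print(q.round(0))
    cv2.drawMarker(p,tuple(int(a) for a in q),(0,0,255),0,14,1)
np.savez("wrist1.npz",p=p,d=d,**M)
cv2.imwrite("pics/wrist1.png",p)
```

```text
3.2333 [ 463.3 -267.4  145.3] [-0.98  0.63 -0.08]
[272. 210.]
[343. 190.]
[273. 256.]
```

View pics/wrist1.png

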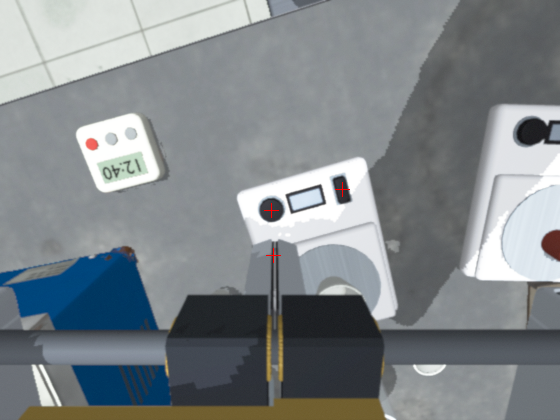

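The wrist view shows the tare key at (271,209), under my mark, and the power key at (343,189). The fingertips are near (274,245). The blue apparatus at the left is close, so I'll check its height and clearance under the gripper body before going down.

Run:
```python
import numpy as np
z=np.load("top1.npz");K,R,t,d=z["K"],z["R"],z["t"],z["d"]
v,u=np.mgrid[:420,:560];r=np.stack([u,v,np.ones_like(u)],-1)@np.linalg.inv(K).T
P=(r*d[...,None]-t)@R
s=(d>0)&(P[...,2]>75)&(P[...,2]<900)&(P[...,0]>330)&(P[...,0]<620)&(P[...,1]<-100)&(P[...,1]>-480)
Q=P[s]
for y in range(-480,-100,20):
    a=Q[(Q[:,1]>=y)&(Q[:,1]<y+20)]
    if len(a):print(y,len(a),'x',a[:,0].min().round(),a[:,0].max().round(),'z',a[:,2].min().round(),a[:,2].max().round())
```

```text
-480 739 x 444.0 619.0 z 151.0 172.0
-460 746 x 444.0 620.0 z 150.0 338.0
-440 717 x 449.0 619.0 z 155.0 171.0
-420 1321 x 448.0 620.0 z 75.0 171.0
-400 295 x 451.0 577.0 z 147.0 170.0
-360 2 x 620.0 620.0 z 86.0 87.0
```

The box starts at y ≈ -400 and the body reaches only to about -364, so it clears. Now I'll go down to just above the key.

Request:
jog_arm(rows=[0,-0.15,-1.4,0,0,0,1,0,0,-1.4,0,0,0,1,0,0,-1.4,0,0,0,1,0,0,-1.4,0,0,0,1,0,0,-1.4,0,0,0,1,0,0,-1.4,0,0,0,1,0,0,-0.4,0,0,0,1,0,0,-0.3,0,0,0,1,0,0,0,0,0,0,1,0,0,0,0,0,0,1,0,0,0,0,0,0,1])

```text
clock: 4.15
eef_pos: [463.4, -269.0, 54.3]
eef_rot: [-3.141, 0.001, 2.863]
wrist_force: [0.4, 0.1, 0.3]
finger_gap: 0.6
finger_force: 0.0
```

Request:
jog_arm(rows=[0,0,-0.2,0,0,0,1,0,0,-0.2,0,0,0,1,0,0,-0.1,0,0,0,1,0,0,-0.1,0,0,0,1,0,0,0,0,0,0,1,0,0,0,0,0,0,1])

```text
clock: 4.65
eef_pos: [463.0, -268.8, 47.3]
eef_rot: [-3.142, 0.0, 2.863]
wrist_force: [0.1, -0.1, 1.4]
finger_gap: 0.5
finger_force: 0.9
```

Run:
```python
from cell import manip
for i in range(4):
    manip.camera("wrist");s=manip.read_state();print(s["clock"],s["eef_pos"].round(1),s["wrist_force"].round(2))
```

```text
4.7 [ 463.  -268.8   47.3] [-0.86 -0.17  1.62]
4.75 [ 463.  -268.8   47.3] [-0.24 -0.26  1.1 ]
4.8 [ 463.  -268.8   47.3] [0.06 0.81 2.15]
4.85 [ 463.  -268.8   47.3] [-0.26 -1.03  2.14]
```

Contact at about 1.7 N, roughly 1 mm of travel as expected. I'll press 3.5 mm further and hold.

Request:
jog_arm(rows=[0,0,-0.1,0,0,0,1,0,0,-0.1,0,0,0,1,0,0,-0.1,0,0,0,1,0,0,-0.05,0,0,0,1,0,0,0,0,0,0,1,0,0,0,0,0,0,1])

```text
clock: 5.35
eef_pos: [463.0, -268.8, 43.8]
eef_rot: [-3.142, 0.0, 2.863]
wrist_force: [-1.3, 1.1, 4.3]
finger_gap: 0.6
finger_force: 2.1
```

Run:
```python
from cell import manip
for i in range(5):
    manip.camera("wrist");s=manip.read_state();print(s["clock"],s["eef_pos"].round(1),s["wrist_force"].round(2))
```

```text
5.4 [ 463.  -268.8   43.8] [0.15 0.35 3.82]
5.45 [ 463.  -268.8   43.8] [-1.    0.6   4.65]
5.5 [ 463.  -268.8   43.8] [-0.78 -0.87  4.9 ]
5.55 [ 463.  -268.8   43.8] [-0.42  0.64  4.16]
5.6 [ 463.  -268.8   43.8] [-0.39 -0.04  4.45]
```

At 4.4 N the key has travelled about 4.7 mm. I'll push a touch more to reach the stop and hold for over a second.

Request:
jog_arm(rows=[0,0,-0.03,0,0,0,1,0,0,0,0,0,0,1,0,0,0,0,0,0,1,0,0,0,0,0,0,1,0,0,0,0,0,0,1,0,0,0,0,0,0,1,0,0,0,0,0,0,1,0,0,0,0,0,0,1,0,0,0,0,0,0,1,0,0,0,0,0,0,1,0,0,0,0,0,0,1,0,0,0,0,0,0,1])

```text
clock: 6.6
eef_pos: [463.0, -268.8, 43.6]
eef_rot: [-3.142, 0.0, 2.863]
wrist_force: [-1.3, 0.8, 5.9]
finger_gap: 0.5
finger_force: 2.8
```

The force rose to about 6 N with almost no motion, so the key is at its stop. It has been held for over 1.2 s. Now I'll withdraw straight up.

Request:
jog_arm(rows=[0,0,0.2,0,0,0,1,0,0,0.4,0,0,0,1,0,0,0.8,0,0,0,1,0,0,1.5,0,0,0,1,0,0,2,0,0,0,1,0,0,2.5,0,0,0,1,0,0,2.5,0,0,0,1,0,0,2.5,0,0,0,1,0,0,2.5,0,0,0,1,0,0,2,0,0,0,1,0,0,1,0,0,0,1,0,0,0,0,0,0,1,0,0,0,0,0,0,1,0,0,0,0,0,0,1,0,0,0,0,0,0,1])

```text
clock: 7.85
eef_pos: [462.6, -268.5, 221.0]
eef_rot: [3.141, -0.002, 2.863]
wrist_force: [-0.1, 0.4, 0.3]
finger_gap: 0.5
finger_force: 0.0
```

Run:
```python
from cell import manip
import cv2
p,d=manip.camera("scene");cv2.imwrite("pics/scene2.png",p);s=manip.read_state();print(s["clock"],s["eef_pos"],s["wrist_force"])
```

```text
7.9 [ 462.64017451 -268.54769974  221.21101709] [-0.16624377  0.24376441  0.3186058 ]
```

View pics/scene2.png

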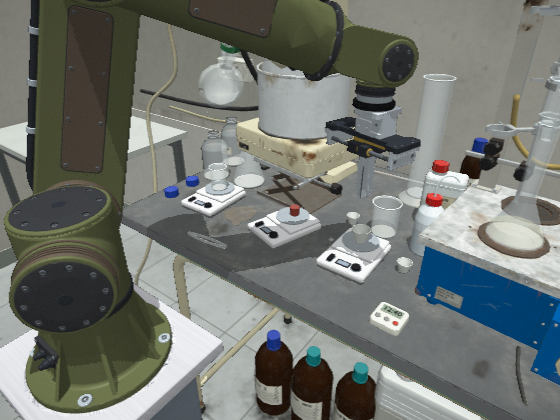

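The hand is well above the balance. The crucible (362,234), stopper (294,211), beaker (216,178), caps and timer (390,318) are all unmoved.

```bash
python3 -c "
from cell import manip
print(manip.sign_off())"
```

```text
the job is handed in; nothing more can be done
None
```

I pressed the tare key on the crucible's balance to its stop at about 6 N, held it for over a second, withdrew to about 190 mm above the key, and handed the job in; the verdict was not shown.

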